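Line up the foil rolls by width

ROBOT

A 7-joint arm with a two-finger parallel gripper is mounted at the origin on the work surface. World frame = base frame: x ahead of the robot, y to its left, z up, the work surface at z = 0. Lengths are in m, angles in rad, forces in N, time in s.
With the tool pointing down it reaches from about 0.35 to 0.9 m from the base axis. Payload 7.2 kg.
Tool frame: the origin (TCP) lies at the very end of the fingers, on their centre line; the grasp point (between the pads) lies 19 mm behind it (bot.grip_point_offset is the distance from the TCP to the grasp point, in m); z points along the fingers, y is the line along which they close (so a half turn about z gives the same grasp; the last joint's range is limited). The gripper opens to 88 mm and grips with 3 to 60 N. Pads are 20 mm wide; open, the fingers measure 115 mm over their backs; the gripper's body (75 mm by 178 mm) begins 61 mm behind the grasp point.
Start: joints at [-1.391, 0.411, -0.013, 1.596, 0.006, 1.134, -0.082], TCP at [0.153, 0.606, 0.223] pointing down, gripper open.
Joint ranges: [-2.95, 2.95], [-0.29, 1.99], [-1.47, 1.44], [0.14, 2.54], [-1.03, 4.17], [0.13, 1.85], [-2.86, 2.86]. Speed limits (rad/s): [2.39, 2.39, 3.01, 3.01, 3.14, 3.14, 3.14].

INTERFACE

Orientations are given as a 3x3 rotation matrix whose columns are the frame's x, y, z axes.
In Python, from bench import bot gives the robot as it stands.
- The arm moves only by the shell command python3 shift.py FILE [OPENING] [FORCE], which reads ROWS from the file FILE. ROWS is one flat JSON list of numbers that holds 1 to 5 rows one after another, with no inner brackets; each row has 6 numbers: dx, dy, dz in m, then a rotation vector rx, ry, rz in rad; each row shifts and turns the commanded pose from where the row before left it, along the tool's axes as they then stand; what a row does not reach is not made up. A row lasts 1/8 s, in which the tool goes at most 0.0625 m and 0.188 rad, less where a joint would pass 70% of its speed; a pose out of reach is approached as far as the arm can. OPENING is the finger opening in m, set as the command begins (- or left out keeps the last). The fingers move at their own pace and stop on an object; FORCE is the grip in N (left out, the last holds). Time passes only in rows, so rows that do not move let the fingers close. It prints the time, the measured TCP pose, the force, the opening and the grip force at its end. Input that does not fit is refused with a message, and nothing moves.
- bot.observe(): the state, without advancing time (a new reading comes with each control period).
- bot.capture(name): name is "scene" or "top" or "wrist"; returns the picture (480x640x3 uint8, red, green, blue); there is no depth.
- bot.camera_model(name): a dict with "vfov" (degrees; the focal length in pixels is half the picture's height over the tangent of half this angle, whatever the lens; pixels are square), "cx", "cy" (the principal point, pixels), "rvec" (rotation vector, rad) and "tvec" (3), from world to camera coordinates, as OpenCV has them; the wrist camera has in their place "tool_from_camera" (4x4, takes a point from camera to tool coordinates, whose origin is the TCP and whose axes are the flange's). Camera axes: x right, y down, z forward; pixel columns grow to the right and rows downward; lengths in m; the calibration is good to about 2 mm. A picture is of the moment at which its call begins: read the wrist's pose just before it. camera_model takes no time and is no camera call.
- bot.sign_off(): hands the job in; it is judged then, once.
The state is a dict: "clock": time; "q": joint angles; "qvel": joint speeds; "joint_torque": joint torques, N m; "tool_pos": TCP position; "ee_rot": TCP orientation; "contact_force": force on the tool from outside, world axes, zero at the start; "moment": the same for the moment, N m; "gripper_width": finger opening in m; "finger_force": force on a finger pad.
Only numpy, scipy, OpenCV 4.12 (cv2) and the standard library are available. Lean on these libraries where they do the work, as an engineer would, in place of code of your own. Each camera call takes 0.05 s, during which the arm holds its last target. There are 200 camera calls.

TASK

Put the four foil rolls away on the rack, standing upright and centred on the four round pads, one on each, in order of height: the shortest on the pad next to the green end block, the tallest at the other end. Leave the empty cardboard core standing where it is.

Things in the scene. Friction and masses are not known exactly. Their poses are not given: they have to be found in the camera images.
- roll_gold: Loose roll of gold (shortest) stamping foil standing on end on the table: a solid cylinder 44 mm in diameter and 25 mm tall, with a cardboard-brown ring and a dark disc drawn on its top. Origin: centre of its underside; z along its axis, up. 40 to 170 g.
- roll_blue: Loose roll of dark blue (second shortest) stamping foil standing on end on the table: a solid cylinder 44 mm in diameter and 38 mm tall, with a cardboard-brown ring and a dark disc drawn on its top. Origin: centre of its underside; z along its axis, up. 40 to 170 g.
- roll_silver: Loose roll of silver (second tallest) stamping foil standing on end on the table: a solid cylinder 44 mm in diameter and 51 mm tall, with a cardboard-brown ring and a dark disc drawn on its top. Origin: centre of its underside; z along its axis, up. 40 to 170 g.
- roll_red: Loose roll of deep red (tallest) stamping foil standing on end on the table: a solid cylinder 44 mm in diameter and 64 mm tall, with a cardboard-brown ring and a dark disc drawn on its top. Origin: centre of its underside; z along its axis, up. 40 to 170 g.
- pad1: Black round felt pad, 56 mm in diameter, 2 mm thick, at the rack's -y end; one of four in a row, 75 mm apart, on the rack: a fixed aluminium strip 76 mm wide, 390 mm long, 8 mm high, flat on the table. Origin: centre of the pad's underside, its top 2 mm above. x runs across the rack, away from the robot, y along the row. Place and yaw (to 0.25 rad) vary.
- pad2: Black round felt pad, 56 mm in diameter, 2 mm thick, second from the -y end; one of four in a row, 75 mm apart, on the rack: a fixed aluminium strip 76 mm wide, 390 mm long, 8 mm high, flat on the table. Origin: centre of the pad's underside, its top 2 mm above. x runs across the rack, away from the robot, y along the row. Place and yaw (to 0.25 rad) vary.
- pad3: Black round felt pad, 56 mm in diameter, 2 mm thick, third from the -y end; one of four in a row, 75 mm apart, on the rack: a fixed aluminium strip 76 mm wide, 390 mm long, 8 mm high, flat on the table. Origin: centre of the pad's underside, its top 2 mm above. x runs across the rack, away from the robot, y along the row. Place and yaw (to 0.25 rad) vary.
- pad4: Black round felt pad, 56 mm in diameter, 2 mm thick, at the rack's +y end; one of four in a row, 75 mm apart, on the rack: a fixed aluminium strip 76 mm wide, 390 mm long, 8 mm high, flat on the table. Origin: centre of the pad's underside, its top 2 mm above. x runs across the rack, away from the robot, y along the row. Place and yaw (to 0.25 rad) vary.
- green_block: Fixed green end block, 60 mm across the rack, 18 mm along it, 20 mm high, on the strip at one end of the row, 65.5 mm beyond the last pad's centre: at either end of the rack, from start to start. A like grey block is at the other end. Origin: centre of its underside.
- core: Empty brown cardboard core standing among the rolls: an open tube 33 mm in outer diameter, 25 mm inside, 45 mm tall, 30 g, loose. Origin: centre of its underside. Not part of the row; it stays where it is. A loose brass stamping die (44 x 36 x 12 mm, not listed) also lies among the rolls.

How it is judged:
At the end, for the whole second after the job is handed in: Every roll stands upright (within 0.1 rad) on its pad, released and at rest, its axis within 12 mm of the pad's centre, in order gold, blue, silver, red from the pad next to the green block; the empty core still stands (within 0.2 rad) within 15 mm of where it was (angle between each of roll_gold, roll_blue, roll_silver, roll_red's own z axis and vertical below 0.1 rad and height (world z) of roll_gold between 0.007 and 0.014 m and linear speed of each of roll_gold, roll_blue, roll_silver, roll_red below 0.01 m/s and angular speed of each of roll_gold, roll_blue, roll_silver, roll_red below 0.1 rad/s and height (world z) of roll_blue between 0.007 and 0.014 m and height (world z) of roll_silver between 0.007 and 0.014 m and height (world z) of roll_red between 0.007 and 0.014 m and distance of core from where it was at the start of the episode below 0.015 m and angle between core's own z axis and vertical below 0.2 rad and ((horizontal distance between green_block and pad1 below 0.1 m and horizontal distance between roll_gold and pad1 below 0.012 m and horizontal distance between roll_blue and pad2 below 0.012 m and horizontal distance between roll_silver and pad3 below 0.012 m and horizontal distance between roll_red and pad4 below 0.012 m) or (horizontal distance between green_block and pad4 below 0.1 m and horizontal distance between roll_gold and pad4 below 0.012 m and horizontal distance between roll_blue and pad3 below 0.012 m and horizontal distance between roll_silver and pad2 below 0.012 m and horizontal distance between roll_red and pad1 below 0.012 m))); the robot touches nothing.
It fails at once if the empty cardboard core is moved more than 15 mm or knocked over (distance of core from where it was at the start of the episode above 0.015 m or angle between core's own z axis and vertical above 0.2 rad).
It also fails if it takes over 104 s, if anything falls off the work surface, if the arm or the gripper's body presses on something with over 40 N, if the wrist force passes 120 N, or if a joint passes its speed limit or range.

## Working session

There is one attempt and no reset: what is moved stays moved. The work goes in short steps, Python scripts to look and compute and a shell command to move; the robot and the scene stay as the last step left them, time stands still between calls to the robot, and variables do not carry over. Pictures are saved under pics/ and viewed, at most 14 in all, crops included, and the job is handed in when it is done.

```bash
ls; mkdir -p pics
python3 - <<'E'
from bench import bot
import cv2,numpy as np
s=bot.observe();print(s['clock'],s['tool_pos'],s['ee_rot'],s['gripper_width'])
for n in("scene","top"):
    im=bot.capture(n);cv2.imwrite(f"pics/{n}0.png",im[:,:,::-1]);print(n,bot.camera_model(n))
print(bot.camera_model("wrist"))
E
```

```text
bench.py
pics
shift.py
0.0 [0.15320994 0.60541849 0.22181719] [[-9.69453027e-01  2.45276869e-01 -2.94758425e-04]
 [ 2.45277027e-01  9.69451789e-01 -1.55213264e-03]
 [-9.49481522e-05 -1.57701716e-03 -9.99998752e-01]] 0.08790662102995749
scene {'vfov': 56.700802642497976, 'cx': 311.35211846994923, 'cy': 236.16863105652388, 'rvec': array([ 1.92487853,  1.41865051, -0.65709222]), 'tvec': array([-0.14704407, -0.32859726,  1.25207584])}
top {'vfov': 49.88711026548016, 'cx': 316.7310273277962, 'cy': 231.33904584807422, 'rvec': array([ 2.1203115 , -2.16846629,  0.14897852]), 'tvec': array([0.03219091, 0.56537538, 0.93819064])}
{'vfov': 63.830759572867436, 'cx': 317.74059469716366, 'cy': 240.52513654961425, 'tool_from_camera': array([[ 3.35407849e-04, -9.54592793e-01, -2.97913558e-01,
         8.17769600e-02],
       [ 9.99999458e-01,  6.13875480e-04, -8.41161588e-04,
        -1.30164865e-03],
       [ 9.85848617e-04, -2.97913114e-01,  9.54592481e-01,
        -1.63059910e-01],
       [ 0.00000000e+00,  0.00000000e+00,  0.00000000e+00,
         1.00000000e+00]])}
```

View pics/top0.png

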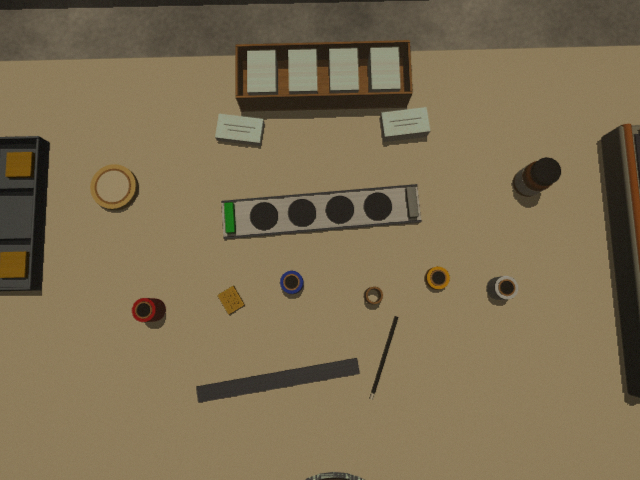

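View pics/scene0.png

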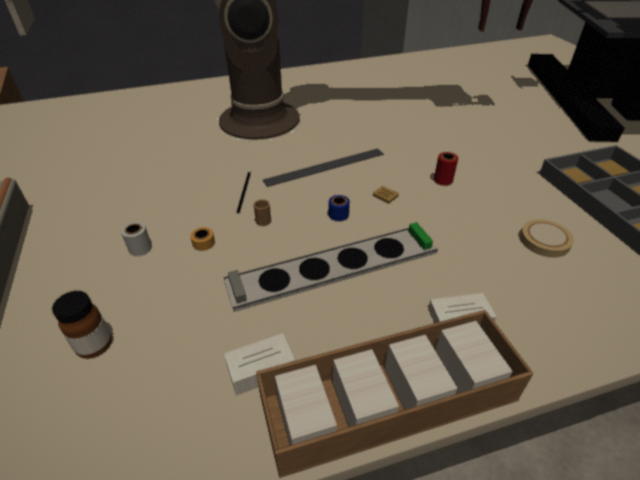

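The green block is at the +y end (left in the top view, about (230,218)), so gold goes to pad4 through to red on pad1. In the top view the rolls' top discs are at red (143,310), blue (291,282), gold (438,278), silver (507,288), and the core is at (373,295). Next I triangulate them using the scene view.

```bash
cat > h.py <<'E'
import cv2,numpy as np
from bench import bot
def P(n):
    m=bot.camera_model(n);f=240/np.tan(np.radians(m['vfov']/2))
    K=np.array([[f,0,m['cx']],[0,f,m['cy']],[0,0,1]])
    return K@np.c_[cv2.Rodrigues(m['rvec'])[0],m['tvec']]
def blob(im,u,v,r,thr=None):
    "centroid of the dark blob nearest (u,v) in a window of half size r"
    g=im[v-r:v+r+1,u-r:u+r+1].max(2)
    t=thr or cv2.threshold(g,0,255,cv2.THRESH_OTSU)[0]
    n,l,s,c=cv2.connectedComponentsWithStats((g<=t).astype(np.uint8))
    k=1+np.argmin(np.linalg.norm(c[1:]-r,axis=1)+(s[1:,4]<8)*100)
    return c[k]+[u-r,v-r],s[k,4]
def tri(Pa,a,Pb,b):
    X=cv2.triangulatePoints(Pa,Pb,np.array(a,float).reshape(2,1),np.array(b,float).reshape(2,1))[:,0];X=X[:3]/X[3]
    p=Pa@np.r_[X,1];q=Pb@np.r_[X,1]
    return X,np.linalg.norm(p[:2]/p[2]-a)+np.linalg.norm(q[:2]/q[2]-b)
def at_z(Pm,uv,z):
    A=np.c_[Pm[:,:2],-np.r_[uv,1]];return np.linalg.solve(A,-(Pm[:,2]*z+Pm[:,3]))[:2]
E
python3 - <<'E'
from h import *
T=cv2.imread('pics/top0.png');S=cv2.imread('pics/scene0.png');Pt,Ps=P('top'),P('scene')
d=dict(red=((143,310),(449,157),6,5,.064),blue=((291,282),(340,201),6,5,.038),gold=((438,278),(202,234),6,5,.025),silver=((507,288),(135,230),6,5,.051),
pad1=((378,206),(274,280),18,19,.01),pad2=((340,209),(314,268),18,19,.01),pad3=((302,212),(352,258),18,19,.01),pad4=((264,215),(389,248),18,19,.01),core=((373,295),(262,205),5,4,.045))
for k,(a,b,r,q,z) in d.items():
    ca,na=blob(T,*a,r);cb,nb=blob(S,*b,q)
    X,e=tri(Pt,ca,Ps,cb);print(k,ca.round(1),na,cb.round(1),nb,X.round(4),round(e,2),'plane:',at_z(Pt,ca,z).round(4),at_z(Ps,cb,z).round(4))
E
```

```text
red [143.  309.7] 142 [448.3 156. ] 44 [0.4263 0.3386 0.063 ] 0.37 plane: [0.4261 0.338 ] [0.4277 0.3381]
blue [291.1 281.7] 133 [338.9 199.9] 53 [0.472  0.0699 0.0383] 0.2 plane: [0.472  0.0697] [0.4716 0.0703]
gold [438.1 277.6] 133 [201.7 233.4] 72 [ 0.4743 -0.2088  0.0249] 0.41 plane: [ 0.4742 -0.2091] [ 0.4745 -0.2084]
silver [506.8 287.4] 134 [134.  228.1] 66 [ 0.4521 -0.3273  0.0516] 1.34 plane: [ 0.4521 -0.3285] [ 0.452  -0.3261]
pad1 [377.3 206.2] 640 [274.  279.7] 576 [ 0.6181 -0.1012  0.008 ] 0.17 plane: [ 0.6177 -0.1009] [ 0.6199 -0.1017]
pad2 [339.3 209.3] 639 [313.9 268.5] 542 [ 0.6134 -0.0262  0.008 ] 0.35 plane: [ 0.6131 -0.0258] [ 0.6152 -0.0271]
pad3 [301.6 212.5] 637 [352.1 257.9] 502 [0.6088 0.0485 0.0081] 0.12 plane: [0.6085 0.0485] [0.6107 0.0476]
pad4 [263.6 215.9] 637 [388.6 247.7] 471 [0.6039 0.1236 0.008 ] 0.13 plane: [0.6035 0.1234] [0.6057 0.1223]
core [373.7 293.2] 72 [261.8 203.6] 48 [ 0.447  -0.0834  0.0471] 0.08 plane: [ 0.4471 -0.0836] [ 0.4443 -0.0829]
```

Triangulated heights match the text (63, 38, 25 and 52 mm), the pads sit at about 8–10 mm, and they're 75 mm apart. I'll turn the tool so its y axis lies across the rack (azimuth 0.063), then go to red first.

```bash
cat >> h.py <<'E'
def go(x,y,z,az=0.063):
    "tool-axis shift and yaw from the measured pose to a TCP target"
    s=bot.observe();R=s['ee_rot'];d=R.T@(np.array([x,y,z])-s['tool_pos'])
    a=np.arctan2(R[1,1],R[0,1]);print('shift',d.round(4),'rz',round(-(az-a),4),'t',round(s['clock'],2),'tilt',R[:2,2].round(4),'w',round(s['gripper_width'],4))
E
echo '[0, 0, 0, 0, 0, 0.18, 0, 0, 0, 0, 0, 0.18, 0, 0, 0, 0, 0, 0.18, 0, 0, 0, 0, 0, 0.18, 0, 0, 0, 0, 0, 0.18]' > mv.in && python3 shift.py mv.in 0.085 20
echo '[0, 0, 0, 0, 0, 0.18, 0, 0, 0, 0, 0, 0.18, 0, 0, 0, 0, 0, 0]' > mv.in && python3 shift.py mv.in
python3 -c "from h import *;go(.4263,.3386,.13)"
```

```text
clock: 0.72
tool_pos: [0.1532, 0.6056, 0.2222]
ee_rot: [[-0.405, 0.914, -0.0], [0.914, 0.405, -0.001], [-0.001, -0.001, -1.0]]
contact_force: [-0.3, -0.1, 0.3]
gripper_width: 0.0849
finger_force: 0.0
clock: 1.1
tool_pos: [0.1531, 0.6057, 0.2222]
ee_rot: [[-0.064, 0.998, 0.0], [0.998, 0.064, -0.001], [-0.001, 0.0, -1.0]]
contact_force: [0.0, 0.3, 0.2]
gripper_width: 0.0849
finger_force: 0.0
shift [-0.2841  0.2554  0.0925] rz 0.0015 t 1.1 tilt [ 0.0001 -0.0008] w 0.0849
```

```bash
echo '[-0.0355, 0.032, 0.0115, 0, 0, 0, -0.0355, 0.032, 0.0115, 0, 0, 0, -0.0355, 0.032, 0.0115, 0, 0, 0, -0.0355, 0.032, 0.0115, 0, 0, 0, -0.0355, 0.032, 0.0115, 0, 0, 0]' > mv.in && python3 shift.py mv.in >/dev/null
echo '[-0.0355, 0.032, 0.0115, 0, 0, 0, -0.0355, 0.032, 0.0115, 0, 0, 0, -0.0355, 0.032, 0.0115, 0, 0, 0, 0, 0, 0, 0, 0, 0]' > mv.in && python3 shift.py mv.in
python3 - <<'E'
from h import *
go(.4263,.3386,.032)
cv2.imwrite('pics/w1.png',bot.capture('wrist')[:,:,::-1])
E
```

```text
clock: 2.22
tool_pos: [0.4292, 0.3346, 0.1299]
ee_rot: [[-0.061, 0.998, 0.0], [0.998, 0.061, -0.002], [-0.002, 0.0, -1.0]]
contact_force: [-1.1, 0.5, -0.0]
gripper_width: 0.0848
finger_force: 0.0
shift [ 0.0044 -0.0026  0.0979] rz -0.0021 t 2.23 tilt [ 0.0002 -0.0024] w 0.0848
```

View pics/w1.png

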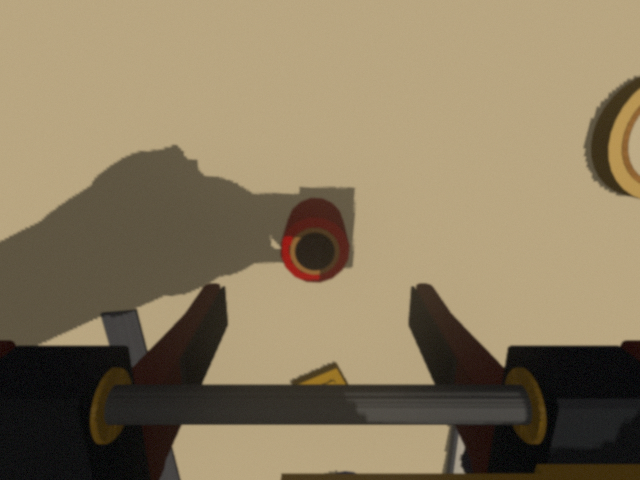

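The wrist view shows red's top disc at about (315,251), between the fingers. I'll check its position on the z = 0.064 plane.

```bash
cat >> h.py <<'E'
def Pw():
    "projection of the wrist camera as it stands"
    s=bot.observe();m=bot.camera_model('wrist');f=240/np.tan(np.radians(m['vfov']/2))
    W=np.eye(4);W[:3,:3]=s['ee_rot'];W[:3,3]=s['tool_pos'];C=np.linalg.inv(W@m['tool_from_camera'])
    return np.array([[f,0,m['cx']],[0,f,m['cy']],[0,0,1]])@C[:3]
E
python3 - <<'E'
from h import *
c,n=blob(cv2.imread('pics/w1.png'),315,251,20,70);print(c,n,at_z(Pw(),c,.064))
E
```

```text
[315.19360269 250.41835017] 1188 [0.42576523 0.33921843]
```

The wrist view agrees within 1 mm. Descend, grip, lift.

```bash
echo '[0.0046, -0.003, 0, 0, 0, 0, 0, 0, 0.033, 0, 0, 0, 0, 0, 0.033, 0, 0, 0, 0, 0, 0.032, 0, 0, 0, 0, 0, 0, 0, 0, 0]' > mv.in && python3 shift.py mv.in 
echo '[0, 0, 0, 0, 0, 0, 0, 0, 0, 0, 0, 0, 0, 0, 0, 0, 0, 0, 0, 0, 0, 0, 0, 0, 0, 0, 0, 0, 0, 0]' > mv.in && python3 shift.py mv.in 0.03 25
echo '[0, 0, -0.03, 0, 0, 0, 0, 0, -0.035, 0, 0, 0, 0, 0, -0.035, 0, 0, 0, 0, 0, 0, 0, 0, 0]' > mv.in && python3 shift.py mv.in
python3 -c "from h import *;go(.6181,-.1012,.132)"
```

```text
clock: 2.9
tool_pos: [0.4209, 0.3436, 0.031]
ee_rot: [[-0.067, 0.998, -0.003], [0.998, 0.067, -0.002], [-0.002, -0.003, -1.0]]
contact_force: [0.6, 0.4, 1.2]
gripper_width: 0.085
finger_force: 0.0
clock: 3.52
tool_pos: [0.4238, 0.3432, 0.0331]
ee_rot: [[-0.063, 0.998, 0.001], [0.998, 0.063, 0.001], [0.001, 0.001, -1.0]]
contact_force: [0.1, 0.5, 3.8]
gripper_width: 0.0436
finger_force: 25.0
clock: 4.03
tool_pos: [0.4246, 0.344, 0.1349]
ee_rot: [[-0.063, 0.998, 0.003], [0.998, 0.063, 0.003], [0.003, 0.003, -1.0]]
contact_force: [0.3, 0.3, -0.9]
gripper_width: 0.0437
finger_force: 25.0
shift [-0.4564  0.1652  0.002 ] rz -0.0002 t 4.03 tilt [0.003  0.0035] w 0.0437
```

Gripped, about 4–5 mm off centre along tool x because I'd measured before the arm had settled. From now on I'll let it settle first and compensate for the offset when placing.

```bash
echo '[-0.056, 0.0205, 0, 0, 0, 0, -0.056, 0.0205, 0, 0, 0, 0, -0.056, 0.0205, 0, 0, 0, 0, -0.056, 0.0205, 0, 0, 0, 0, -0.056, 0.0205, 0, 0, 0, 0]' > mv.in && python3 shift.py mv.in >/dev/null
echo '[-0.056, 0.0205, 0, 0, 0, 0, -0.056, 0.0205, 0, 0, 0, 0, -0.056, 0.0205, 0, 0, 0, 0]' > mv.in && python3 shift.py mv.in >/dev/null
echo '[0, 0, 0, 0, 0, 0, 0, 0, 0, 0, 0, 0, 0, 0, 0, 0, 0, 0, 0, 0, 0, 0, 0, 0]' > mv.in && python3 shift.py mv.in
python3 - <<'E'
from h import *
go(.6178,-.0965,.0435)
cv2.imwrite('pics/w2.png',bot.capture('wrist')[:,:,::-1])
E
```

```text
clock: 5.52
tool_pos: [0.6151, -0.0921, 0.1325]
ee_rot: [[-0.065, 0.998, -0.0], [0.998, 0.065, 0.001], [0.001, -0.0, -1.0]]
contact_force: [0.2, -0.4, -0.2]
gripper_width: 0.0435
finger_force: 25.0
shift [-0.0047  0.0024  0.089 ] rz 0.0023 t 5.53 tilt [-0.0002  0.0006] w 0.0435
```

View pics/w2.png

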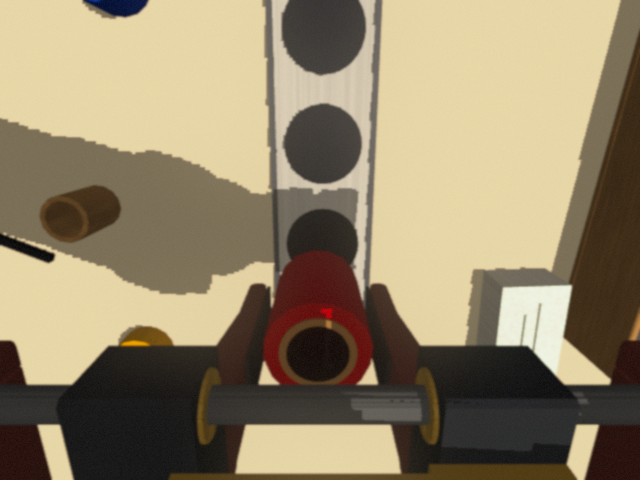

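The red roll hangs upright and its top disc is at about (318,353). I'll compute its offset from the TCP and recheck the visible pads.

Run:
```python
from h import *
im=cv2.imread('pics/w2.png');c,n=blob(im,318,353,30,75);M=Pw();t=bot.observe()['tool_pos']
p=at_z(M,c,t[2]+.031);print(c,n,p,bot.observe()['ee_rot'][:,:2].T@(np.r_[p,0]-np.r_[t[:2],0]))
for u,v in((322,143),(323,32)):
    c,n=blob(im,u,v,44 if v>100 else 31,80);print(c,n,at_z(M,c,.01))
```

```text
[317.66905188 353.75778175] 2795 [ 0.61566113 -0.09980802] [-7.46460592e-03 -4.12474607e-05]
[322.34526176 143.62425447] 4527 [ 0.61424918 -0.02773191]
[322.97904957  31.59453245] 3914 [0.60969331 0.04442436]
```

```bash
echo '[-0.0037, 0.0022, 0, 0, 0, 0, 0, 0, 0.04, 0, 0, 0, 0, 0, 0.03, 0, 0, 0, 0, 0, 0.018, 0, 0, 0, 0, 0, 0, 0, 0, 0]' > mv.in && python3 shift.py mv.in >/dev/null
echo '[0, 0, 0, 0, 0, 0, 0, 0, 0, 0, 0, 0, 0, 0, 0, 0, 0, 0]' > mv.in && python3 shift.py mv.in
python3 -c "from h import *;go(.6178,-.0954,.0431)"
```

```text
clock: 6.58
tool_pos: [0.6181, -0.0973, 0.0453]
ee_rot: [[-0.063, 0.998, 0.001], [0.998, 0.063, 0.0], [0.0, 0.001, -1.0]]
contact_force: [-0.3, -0.3, -0.7]
gripper_width: 0.0437
finger_force: 25.0
shift [ 0.0019 -0.0001  0.0022] rz 0.0001 t 6.58 tilt [0.001  0.0001] w 0.0437
```

```bash
echo '[0.0018, 0, 0.0022, 0, 0, 0, 0, 0, 0, 0, 0, 0, 0, 0, 0, 0, 0, 0, 0, 0, 0, 0, 0, 0]' > mv.in && python3 shift.py mv.in
echo '[0, 0, 0, 0, 0, 0, 0, 0, 0, 0, 0, 0, 0, 0, 0, 0, 0, 0]' > mv.in && python3 shift.py mv.in 0.075
echo '[0, 0, -0.03, 0, 0, 0, 0, 0, -0.05, 0, 0, 0, 0, 0, -0.02, 0, 0, 0, 0, 0, 0, 0, 0, 0, 0, 0, 0, 0, 0, 0]' > mv.in && python3 shift.py mv.in
python3 - <<'E'
from h import *
im=bot.capture('top');c,n=blob(im,377,202,7);print(c,n,at_z(P('top'),c,.074))
cv2.imwrite('pics/t2.png',im[:,:,::-1])
im=bot.capture('scene');cv2.imwrite('pics/s2.png',cv2.resize(im[180:320,80:480,::-1],None,fx=2,fy=2))
go(.4521,-.3273,.14)
E
```

```text
clock: 7.08
tool_pos: [0.6176, -0.0956, 0.0424]
ee_rot: [[-0.063, 0.998, 0.0], [0.998, 0.063, -0.0], [-0.0, 0.0, -1.0]]
contact_force: [0.5, 0.2, -0.3]
gripper_width: 0.0434
finger_force: 25.0
clock: 7.45
tool_pos: [0.6177, -0.0956, 0.0425]
ee_rot: [[-0.063, 0.998, 0.0], [0.998, 0.063, 0.0], [0.0, 0.0, -1.0]]
contact_force: [-0.3, -0.7, 0.3]
gripper_width: 0.07
finger_force: 0.0
clock: 8.07
tool_pos: [0.617, -0.0953, 0.1413]
ee_rot: [[-0.063, 0.998, -0.001], [0.998, 0.063, 0.0], [0.0, -0.001, -1.0]]
contact_force: [0.5, 0.1, -0.6]
gripper_width: 0.075
finger_force: 0.0
[373.70833333 201.14583333] 96 [ 0.61505088 -0.08704283]
shift [-0.2211 -0.179   0.0013] rz 0.0001 t 8.18 tilt [-0.0023  0.0001] w 0.0748
```

View pics/s2.png

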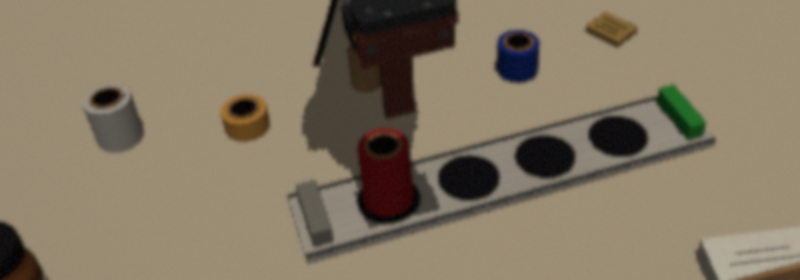

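Red stands upright on its pad (crop (388,200)). The gripper was blocking the top camera, so I'll recheck it from the next position. Next is silver.

```bash
echo '[-0.0442, -0.0358, 0, 0, 0, 0, -0.0442, -0.0358, 0, 0, 0, 0, -0.0442, -0.0358, 0, 0, 0, 0, -0.0442, -0.0358, 0, 0, 0, 0, -0.0442, -0.0358, 0, 0, 0, 0]' > mv.in && python3 shift.py mv.in 0.085 >/dev/null
echo '[0, 0, 0, 0, 0, 0, 0, 0, 0, 0, 0, 0, 0, 0, 0, 0, 0, 0, 0, 0, 0, 0, 0, 0]' > mv.in && python3 shift.py mv.in
python3 - <<'E'
from h import *
im=bot.capture('top');s=bot.capture('scene');Pt,Ps=P('top'),P('scene')
ca,na=blob(im,377,202,6);cb,nb=blob(s,271,253,6);print(ca,na,cb,nb,tri(Pt,ca,Ps,cb),at_z(Pt,ca,.074),at_z(Ps,cb,.074))
w=bot.capture('wrist');cv2.imwrite('pics/w3.png',w[:,:,::-1])
M=Pw();uv=M@[.4521,-.3273,.051,1];uv=uv[:2]/uv[2];c,n=blob(w,*uv.round().astype(int),20,70);print(uv,c,n,at_z(M,c,.051))
go(.4521,-.3273,.022)
E
```

```text
clock: 9.3
tool_pos: [0.4537, -0.3262, 0.1421]
ee_rot: [[-0.065, 0.998, -0.0], [0.998, 0.065, 0.0], [0.0, -0.0, -1.0]]
contact_force: [0.4, 0.6, 0.7]
gripper_width: 0.085
finger_force: 0.0
[379.38636364 200.60227273] 88 [271.10309278 251.97938144] 97 (array([ 0.6158558 , -0.09909656,  0.07242396]), np.float64(1.870063531727097)) [ 0.61582864 -0.097556  ] [ 0.61694922 -0.10113722]
[316.0373664  242.70470771] [317.69551616 246.64337852] 959 [ 0.45343227 -0.33009473]
shift [-0.0004 -0.0012  0.1204] rz 0.0012 t 9.45 tilt [-0.      0.0001] w 0.0848
```

Red is within about 3 mm of its pad centre. Silver averages to about (.4525,-.3285).

```bash
echo '[-0.0016, -0.0008, 0, 0, 0, 0, 0, 0, 0.04, 0, 0, 0, 0, 0, 0.045, 0, 0, 0, 0, 0, 0.035, 0, 0, 0, 0, 0, 0, 0, 0, 0]' > mv.in && python3 shift.py mv.in  >/dev/null
echo '[0, 0, 0, 0, 0, 0, 0, 0, 0, 0, 0, 0]' > mv.in && python3 shift.py mv.in 
echo '[0, 0, 0, 0, 0, 0, 0, 0, 0, 0, 0, 0, 0, 0, 0, 0, 0, 0, 0, 0, 0, 0, 0, 0, 0, 0, 0, 0, 0, 0]' > mv.in && python3 shift.py mv.in 0.03 25
echo '[0, 0, -0.03, 0, 0, 0, 0, 0, -0.05, 0, 0, 0, 0, 0, -0.05, 0, 0, 0, 0, 0, 0, 0, 0, 0, 0, 0, 0, 0, 0, 0]' > mv.in && python3 shift.py mv.in
python3 -c "from h import *;go(.6132,-.0262,.15)"
```

```text
clock: 10.32
tool_pos: [0.4531, -0.3298, 0.0241]
ee_rot: [[-0.063, 0.998, 0.002], [0.998, 0.063, -0.001], [-0.001, 0.002, -1.0]]
contact_force: [0.0, 0.7, -0.5]
gripper_width: 0.085
finger_force: 0.0
clock: 10.95
tool_pos: [0.4522, -0.329, 0.0224]
ee_rot: [[-0.063, 0.998, 0.0], [0.998, 0.063, 0.0], [0.0, 0.0, -1.0]]
contact_force: [-0.4, 0.2, 1.3]
gripper_width: 0.0433
finger_force: 25.0
clock: 11.58
tool_pos: [0.4519, -0.3285, 0.1519]
ee_rot: [[-0.063, 0.998, -0.0], [0.998, 0.063, 0.001], [0.001, -0.0, -1.0]]
contact_force: [0.2, 0.5, -0.9]
gripper_width: 0.0436
finger_force: 25.0
shift [0.2915 0.1801 0.002 ] rz 0.0003 t 11.57 tilt [-0.0003  0.0006] w 0.0436
```

```bash
echo '[0.0486, 0.03, 0, 0, 0, 0, 0.0486, 0.03, 0, 0, 0, 0, 0.0486, 0.03, 0, 0, 0, 0, 0.0486, 0.03, 0, 0, 0, 0, 0.0486, 0.03, 0, 0, 0, 0]' > mv.in && python3 shift.py mv.in >/dev/null
echo '[0.0486, 0.03, 0, 0, 0, 0, 0, 0, 0, 0, 0, 0, 0, 0, 0, 0, 0, 0, 0, 0, 0, 0, 0, 0, 0, 0, 0, 0, 0, 0]' > mv.in && python3 shift.py mv.in
python3 - <<'E'
from h import *
w=bot.capture('wrist')
M=Pw();s=bot.observe();t=s['tool_pos'];z=t[2]+.051-.0224
uv=M@np.r_[t[:2],z,1];uv=uv[:2]/uv[2];c,n=blob(w,*uv.round().astype(int),30,75);p=at_z(M,c,z)
print(uv,c,n,s['ee_rot'][:,:2].T@np.r_[p-t[:2],0])
go(.6132,-.0262,.0324)
E
```

```text
clock: 12.82
tool_pos: [0.613, -0.0282, 0.1524]
ee_rot: [[-0.061, 0.998, -0.0], [0.998, 0.061, -0.0], [-0.0, -0.0, -1.0]]
contact_force: [0.4, -0.9, -0.9]
gripper_width: 0.0437
finger_force: 25.0
[317.76645921 333.92751692] [317.70336283 336.56389381] 2825 [-1.18571438e-03 -2.46032376e-05]
shift [0.0017 0.0002 0.1201] rz -0.0018 t 12.88 tilt [ 0. -0.] w 0.0435
```

```bash
echo '[0.002, 0, 0, 0, 0, 0, 0, 0, 0.04, 0, 0, 0, 0, 0, 0.04, 0, 0, 0, 0, 0, 0.037, 0, 0, 0, 0, 0, 0, 0, 0, 0]' > mv.in && python3 shift.py mv.in >/dev/null
echo '[0, 0, 0, 0, 0, 0, 0, 0, 0, 0, 0, 0, 0, 0, 0, 0, 0, 0]' > mv.in && python3 shift.py mv.in
python3 -c "from h import *;go(.6132,-.0258,.0324)"
```

```text
clock: 13.88
tool_pos: [0.6139, -0.0246, 0.0366]
ee_rot: [[-0.063, 0.998, 0.002], [0.998, 0.063, 0.0], [0.0, 0.002, -1.0]]
contact_force: [-0.4, 0.2, 0.1]
gripper_width: 0.044
finger_force: 25.0
shift [-0.0012 -0.0008  0.0042] rz 0.0001 t 13.88 tilt [0.0017 0.0003] w 0.044
```

```bash
echo '[-0.0012, -0.0008, 0.003, 0, 0, 0, 0, 0, 0.0008, 0, 0, 0, 0, 0, 0, 0, 0, 0, 0, 0, 0, 0, 0, 0]' > mv.in && python3 shift.py mv.in
echo '[0, 0, 0, 0, 0, 0, 0, 0, 0, 0, 0, 0, 0, 0, 0, 0, 0, 0]' > mv.in && python3 shift.py mv.in 0.075
echo '[0, 0, -0.03, 0, 0, 0, 0, 0, -0.05, 0, 0, 0, 0, 0, -0.03, 0, 0, 0, 0, 0, 0, 0, 0, 0, 0, 0, 0, 0, 0, 0]' > mv.in && python3 shift.py mv.in
python3 -c "from h import *;go(.4743,-.209,.13)"
```

```text
clock: 14.38
tool_pos: [0.6126, -0.0259, 0.0316]
ee_rot: [[-0.063, 0.998, -0.0], [0.998, 0.063, 0.0], [0.0, -0.0, -1.0]]
contact_force: [0.1, 1.1, -0.4]
gripper_width: 0.0437
finger_force: 25.0
clock: 14.75
tool_pos: [0.6127, -0.0259, 0.0317]
ee_rot: [[-0.063, 0.998, 0.0], [0.998, 0.063, 0.0], [0.0, 0.0, -1.0]]
contact_force: [-0.8, 0.8, 0.2]
gripper_width: 0.07
finger_force: 0.0
clock: 15.38
tool_pos: [0.6121, -0.0257, 0.1409]
ee_rot: [[-0.063, 0.998, -0.001], [0.998, 0.063, 0.0], [0.0, -0.001, -1.0]]
contact_force: [0.2, 0.4, -0.6]
gripper_width: 0.0754
finger_force: 0.0
shift [-0.1743 -0.1491  0.011 ] rz 0.0002 t 15.38 tilt [-0.0009  0.0002] w 0.0754
```

```bash
echo '[-0.0436, -0.0373, 0.0028, 0, 0, 0, -0.0436, -0.0373, 0.0028, 0, 0, 0, -0.0436, -0.0373, 0.0028, 0, 0, 0, -0.0436, -0.0373, 0.0028, 0, 0, 0, 0, 0, 0, 0, 0, 0]' > mv.in && python3 shift.py mv.in 0.085 >/dev/null
echo '[0, 0, 0, 0, 0, 0, 0, 0, 0, 0, 0, 0, 0, 0, 0, 0, 0, 0]' > mv.in && python3 shift.py mv.in
python3 - <<'E'
from h import *
w=bot.capture('wrist')
M=Pw();uv=M@[.4743,-.209,.025,1];uv=uv[:2]/uv[2];c,n=blob(w,*uv.round().astype(int),18,70);print(uv,c,n,at_z(M,c,.025))
im=bot.capture('top');ca,na=blob(im,339,206,6);print(ca,na,at_z(P('top'),ca,.061))
go(.4743,-.209,.003)
E
```

```text
clock: 16.38
tool_pos: [0.4754, -0.2082, 0.1301]
ee_rot: [[-0.065, 0.998, -0.0], [0.998, 0.065, 0.0], [0.0, -0.0, -1.0]]
contact_force: [0.0, -0.0, 0.3]
gripper_width: 0.0853
finger_force: 0.0
[316.58737399 237.06400041] [318.02320186 239.93271462] 862 [ 0.47548513 -0.21111264]
[339.71875   205.2109375] 128 [ 0.61141926 -0.02466072]
shift [-0.0003 -0.0008  0.1273] rz 0.0015 t 16.48 tilt [-0.0002  0.0001] w 0.085
```

```bash
echo '[-0.0012, -0.0004, 0, 0, 0, 0, 0, 0, 0.045, 0, 0, 0, 0, 0, 0.045, 0, 0, 0, 0, 0, 0.03, 0, 0, 0, 0, 0, 0, 0, 0, 0]' > mv.in && python3 shift.py mv.in  >/dev/null
echo '[0, 0, 0, 0, 0, 0, 0, 0, 0, 0, 0, 0, 0, 0, 0, 0, 0, 0]' > mv.in && python3 shift.py mv.in 
python3 -c "from h import *;go(.4747,-.2098,.004)"
```

```text
clock: 17.48
tool_pos: [0.4751, -0.2107, 0.0115]
ee_rot: [[-0.063, 0.998, 0.002], [0.998, 0.063, -0.0], [-0.0, 0.002, -1.0]]
contact_force: [-0.5, -0.8, 0.2]
gripper_width: 0.085
finger_force: 0.0
shift [ 0.0009 -0.0004  0.0075] rz 0.0002 t 17.48 tilt [ 0.002  -0.0003] w 0.085
```

```bash
echo '[0.0008, 0, 0.006, 0, 0, 0, 0, 0, 0, 0, 0, 0, 0, 0, 0, 0, 0, 0]' > mv.in && python3 shift.py mv.in
echo '[0, 0, 0, 0, 0, 0, 0, 0, 0, 0, 0, 0, 0, 0, 0, 0, 0, 0, 0, 0, 0, 0, 0, 0, 0, 0, 0, 0, 0, 0]' > mv.in && python3 shift.py mv.in 0.03 25
python3 -c "from h import *;go(.6039,.1236,.13)"
```

```text
clock: 17.85
tool_pos: [0.4742, -0.2098, 0.0043]
ee_rot: [[-0.063, 0.998, -0.0], [0.998, 0.063, 0.0], [0.0, -0.0, -1.0]]
contact_force: [-0.2, -0.0, 0.9]
gripper_width: 0.085
finger_force: 0.0
clock: 18.48
tool_pos: [0.4744, -0.2098, 0.0044]
ee_rot: [[-0.063, 0.998, 0.0], [0.998, 0.063, 0.0], [-0.0, 0.0, -1.0]]
contact_force: [0.8, -1.0, 0.6]
gripper_width: 0.0439
finger_force: 25.0
shift [ 0.3245  0.1503 -0.1255] rz 0.0001 t 18.48 tilt [0.0001 0.    ] w 0.0439
```

```bash
echo '[0, 0, -0.03, 0, 0, 0, 0, 0, -0.05, 0, 0, 0, 0, 0, -0.046, 0, 0, 0, 0, 0, 0, 0, 0, 0]' > mv.in && python3 shift.py mv.in
echo '[0.0541, 0.025, 0, 0, 0, 0, 0.0541, 0.025, 0, 0, 0, 0, 0.0541, 0.025, 0, 0, 0, 0, 0.0541, 0.025, 0, 0, 0, 0, 0.0541, 0.025, 0, 0, 0, 0]' > mv.in && python3 shift.py mv.in >/dev/null
echo '[0.0541, 0.025, 0, 0, 0, 0, 0, 0, 0, 0, 0, 0, 0, 0, 0, 0, 0, 0, 0, 0, 0, 0, 0, 0, 0, 0, 0, 0, 0, 0]' > mv.in && python3 shift.py mv.in
python3 - <<'E'
from h import *
w=bot.capture('wrist')
M=Pw();s=bot.observe();t=s['tool_pos'];z=t[2]+.025-.0044
uv=M@np.r_[t[:2],z,1];uv=uv[:2]/uv[2];c,n=blob(w,*uv.round().astype(int),30,75);p=at_z(M,c,z)
print(uv,c,n,s['ee_rot'][:,:2].T@np.r_[p-t[:2],0])
go(.6037,.1236,.0144)
E
```

```text
clock: 18.98
tool_pos: [0.4763, -0.2106, 0.1335]
ee_rot: [[-0.063, 0.998, 0.006], [0.998, 0.063, -0.001], [-0.002, 0.006, -1.0]]
contact_force: [0.4, 0.5, -1.1]
gripper_width: 0.0437
finger_force: 25.0
clock: 20.23
tool_pos: [0.6034, 0.1221, 0.1305]
ee_rot: [[-0.061, 0.998, -0.0], [0.998, 0.061, -0.0], [-0.0, -0.0, -1.0]]
contact_force: [0.9, -0.3, -1.4]
gripper_width: 0.0437
finger_force: 25.0
[317.77400515 323.71502262] [317.48573602 326.75161658] 2629 [-0.00142175 -0.00011958]
shift [0.0012 0.0003 0.1162] rz -0.0018 t 20.27 tilt [0.0001 0.0001] w 0.0438
```

```bash
echo '[0.0015, 0, 0, 0, 0, 0, 0, 0, 0.04, 0, 0, 0, 0, 0, 0.04, 0, 0, 0, 0, 0, 0.032, 0, 0, 0, 0, 0, 0, 0, 0, 0]' > mv.in && python3 shift.py mv.in >/dev/null
echo '[0, 0, 0, 0, 0, 0, 0, 0, 0, 0, 0, 0, 0, 0, 0, 0, 0, 0]' > mv.in && python3 shift.py mv.in
python3 -c "from h import *;go(.6037,.124,.0144)"
```

```text
clock: 21.28
tool_pos: [0.6042, 0.1254, 0.0196]
ee_rot: [[-0.063, 0.998, 0.002], [0.998, 0.063, 0.001], [0.001, 0.002, -1.0]]
contact_force: [0.1, 0.9, -0.3]
gripper_width: 0.0434
finger_force: 25.0
shift [-0.0013 -0.0005  0.0052] rz 0.0001 t 21.27 tilt [0.0017 0.0007] w 0.0434
```

```bash
echo '[-0.0013, -0.0005, 0.004, 0, 0, 0, 0, 0, 0.0007, 0, 0, 0, 0, 0, 0, 0, 0, 0, 0, 0, 0, 0, 0, 0]' > mv.in && python3 shift.py mv.in
echo '[0, 0, 0, 0, 0, 0, 0, 0, 0, 0, 0, 0, 0, 0, 0, 0, 0, 0]' > mv.in && python3 shift.py mv.in 0.075
echo '[0, 0, -0.03, 0, 0, 0, 0, 0, -0.05, 0, 0, 0, 0, 0, -0.035, 0, 0, 0, 0, 0, 0, 0, 0, 0, 0, 0, 0, 0, 0, 0]' > mv.in && python3 shift.py mv.in
python3 -c "from h import *;go(.472,.0699,.13)"
```

```text
clock: 21.78
tool_pos: [0.6031, 0.1237, 0.0137]
ee_rot: [[-0.063, 0.998, -0.0], [0.998, 0.063, -0.0], [-0.0, -0.0, -1.0]]
contact_force: [-0.1, -0.5, -1.7]
gripper_width: 0.0434
finger_force: 25.0
clock: 22.15
tool_pos: [0.6031, 0.1238, 0.0138]
ee_rot: [[-0.063, 0.998, 0.0], [0.998, 0.063, 0.0], [0.0, 0.0, -1.0]]
contact_force: [0.8, 0.3, 0.0]
gripper_width: 0.0701
finger_force: 0.0
clock: 22.78
tool_pos: [0.6026, 0.1239, 0.1282]
ee_rot: [[-0.063, 0.998, -0.001], [0.998, 0.063, 0.0], [0.0, -0.001, -1.0]]
contact_force: [-0.7, -0.1, -0.3]
gripper_width: 0.0748
finger_force: 0.0
shift [-0.0456 -0.1337 -0.0017] rz 0.0002 t 22.77 tilt [-0.0007  0.0001] w 0.0748
```

```bash
echo '[-0.0152, -0.0446, 0, 0, 0, 0, -0.0152, -0.0446, 0, 0, 0, 0, -0.0152, -0.0446, 0, 0, 0, 0, 0, 0, 0, 0, 0, 0, 0, 0, 0, 0, 0, 0]' > mv.in && python3 shift.py mv.in 0.085 >/dev/null
echo '[0, 0, 0, 0, 0, 0, 0, 0, 0, 0, 0, 0]' > mv.in && python3 shift.py mv.in
python3 - <<'E'
from h import *
w=bot.capture('wrist')
M=Pw();uv=M@[.472,.0699,.038,1];uv=uv[:2]/uv[2];c,n=blob(w,*uv.round().astype(int),18,60);print(uv,c,n,at_z(M,c,.038))
im=bot.capture('top');ca,na=blob(im,263,214,6);print(ca,na,at_z(P('top'),ca,.035))
go(.472,.0699,.0155)
E
```

```text
clock: 23.65
tool_pos: [0.473, 0.0701, 0.1284]
ee_rot: [[-0.063, 0.998, -0.0], [0.998, 0.063, -0.001], [-0.001, -0.0, -1.0]]
contact_force: [-0.7, -0.2, -0.3]
gripper_width: 0.0849
finger_force: 0.0
[316.65771541 242.48205675] [317.96378505 245.13434579] 856 [0.47302275 0.06803489]
[262.375      214.86764706] 136 [0.60111028 0.12307615]
shift [ 0.     -0.0007  0.113 ] rz 0.0002 t 23.75 tilt [-0.0001 -0.0004] w 0.0849
```

```bash
echo '[-0.001, -0.0004, 0, 0, 0, 0, 0, 0, 0.04, 0, 0, 0, 0, 0, 0.04, 0, 0, 0, 0, 0, 0.031, 0, 0, 0, 0, 0, 0, 0, 0, 0]' > mv.in && python3 shift.py mv.in  >/dev/null
echo '[0, 0, 0, 0, 0, 0, 0, 0, 0, 0, 0, 0, 0, 0, 0, 0, 0, 0]' > mv.in && python3 shift.py mv.in 
echo '[0, 0, 0, 0, 0, 0, 0, 0, 0, 0, 0, 0, 0, 0, 0, 0, 0, 0, 0, 0, 0, 0, 0, 0, 0, 0, 0, 0, 0, 0]' > mv.in && python3 shift.py mv.in 0.03 25
echo '[0, 0, -0.03, 0, 0, 0, 0, 0, -0.05, 0, 0, 0, 0, 0, -0.04, 0, 0, 0, 0, 0, 0, 0, 0, 0, 0, 0, 0, 0, 0, 0]' > mv.in && python3 shift.py mv.in
python3 -c "from h import *;go(.6086,.0485,.135)"
```

```text
clock: 24.75
tool_pos: [0.4727, 0.0691, 0.0187]
ee_rot: [[-0.063, 0.998, 0.002], [0.998, 0.063, 0.001], [0.001, 0.002, -1.0]]
contact_force: [-0.0, -0.2, -1.0]
gripper_width: 0.0846
finger_force: 0.0
clock: 25.38
tool_pos: [0.472, 0.0688, 0.0177]
ee_rot: [[-0.063, 0.998, -0.0], [0.998, 0.063, -0.0], [-0.0, -0.0, -1.0]]
contact_force: [-0.0, -0.0, 0.0]
gripper_width: 0.0434
finger_force: 25.0
clock: 26.0
tool_pos: [0.4715, 0.069, 0.1371]
ee_rot: [[-0.063, 0.998, -0.001], [0.998, 0.063, 0.0], [0.0, -0.001, -1.0]]
contact_force: [0.6, 0.3, -0.9]
gripper_width: 0.0434
finger_force: 25.0
shift [-0.0291  0.1356  0.002 ] rz 0.0004 t 26.0 tilt [-0.0008  0.0001] w 0.0434
```

```bash
echo '[-0.0097, 0.045, 0, 0, 0, 0, -0.0097, 0.045, 0, 0, 0, 0, -0.0097, 0.045, 0, 0, 0, 0, 0, 0, 0, 0, 0, 0, 0, 0, 0, 0, 0, 0]' > mv.in && python3 shift.py mv.in >/dev/null
echo '[0, 0, 0, 0, 0, 0, 0, 0, 0, 0, 0, 0]' > mv.in && python3 shift.py mv.in
python3 - <<'E'
from h import *
w=bot.capture('wrist')
M=Pw();s=bot.observe();t=s['tool_pos'];z=t[2]+.038-.0177
uv=M@np.r_[t[:2],z,1];uv=uv[:2]/uv[2];c,n=blob(w,*uv.round().astype(int),30,60);p=at_z(M,c,z)
print(uv,c,n,s['ee_rot'][:,:2].T@np.r_[p-t[:2],0])
go(.6090,.0489,.0277)
E
```

```text
clock: 26.88
tool_pos: [0.6079, 0.0487, 0.1378]
ee_rot: [[-0.063, 0.998, -0.0], [0.998, 0.063, 0.001], [0.001, -0.0, -1.0]]
contact_force: [0.1, 0.2, -1.2]
gripper_width: 0.0435
finger_force: 25.0
[317.78720636 323.33017338] [317.50891795 325.72889417] 2523 [-0.00112377 -0.00011566]
shift [1.000e-04 9.000e-04 1.103e-01] rz 0.0005 t 26.93 tilt [0.0001 0.0006] w 0.0436
```

```bash
echo '[0, 0.001, 0, 0, 0, 0, 0, 0, 0.04, 0, 0, 0, 0, 0, 0.04, 0, 0, 0, 0, 0, 0.027, 0, 0, 0, 0, 0, 0, 0, 0, 0]' > mv.in && python3 shift.py mv.in >/dev/null
echo '[0, 0, 0, 0, 0, 0, 0, 0, 0, 0, 0, 0, 0, 0, 0, 0, 0, 0]' > mv.in && python3 shift.py mv.in
python3 -c "from h import *;go(.6090,.0489,.0277)"
```

```text
clock: 27.92
tool_pos: [0.6102, 0.0485, 0.0318]
ee_rot: [[-0.063, 0.998, 0.002], [0.998, 0.063, 0.0], [0.0, 0.002, -1.0]]
contact_force: [1.4, 1.0, -1.0]
gripper_width: 0.0441
finger_force: 25.0
shift [ 0.0005 -0.0012  0.0041] rz 0.0001 t 27.93 tilt [0.0015 0.0005] w 0.0441
```

Set blue down, release, raise and back off to view everything.

```bash
echo '[0.0005, -0.0008, 0.003, 0, 0, 0, 0, 0, 0.0007, 0, 0, 0, 0, 0, 0, 0, 0, 0, 0, 0, 0, 0, 0, 0]' > mv.in && python3 shift.py mv.in
echo '[0, 0, 0, 0, 0, 0, 0, 0, 0, 0, 0, 0, 0, 0, 0, 0, 0, 0]' > mv.in && python3 shift.py mv.in 0.075
echo '[0, 0, -0.03, 0, 0, 0, 0, 0, -0.05, 0, 0, 0, 0, 0, -0.05, 0, 0, 0, 0, 0, -0.05, 0, 0, 0, 0, 0, 0, 0, 0, 0]' > mv.in && python3 shift.py mv.in
echo '[0.055, -0.02, 0, 0, 0, 0, 0.055, -0.02, 0, 0, 0, 0, 0.055, -0.02, 0, 0, 0, 0, 0.055, -0.02, 0, 0, 0, 0, 0.055, -0.02, 0, 0, 0, 0]' > mv.in && python3 shift.py mv.in
echo '[0, 0, 0, 0, 0, 0, 0, 0, 0, 0, 0, 0, 0, 0, 0, 0, 0, 0, 0, 0, 0, 0, 0, 0]' > mv.in && python3 shift.py mv.in >/dev/null
python3 - <<'E'
from h import *
T=bot.capture('top');S=bot.capture('scene');Pt,Ps=P('top'),P('scene')
for k,p,z in (('red',(.6179,-.1011),.074),('silver',(.6132,-.0261),.061),('blue',(.6086,.0485),.048),('gold',(.6037,.1235),.035),('core',(.447,-.0834),.045)):
    a=Pt@np.r_[p,z,1];b=Ps@np.r_[p,z,1]
    ca,na=blob(T,*(a[:2]/a[2]).round().astype(int),6);cb,nb=blob(S,*(b[:2]/b[2]).round().astype(int),5)
    X,e=tri(Pt,ca,Ps,cb);print(k,na,nb,X.round(4),round(e,2),'off mm',((X[:2]-p)*1e3).round(1))
cv2.imwrite('pics/t9.png',cv2.resize(T[150:350,180:460,::-1],None,fx=2.5,fy=2.5));cv2.imwrite('pics/s9.png',S[:,:,::-1])
E
```

```text
clock: 28.42
tool_pos: [0.6088, 0.0488, 0.027]
ee_rot: [[-0.063, 0.998, -0.0], [0.998, 0.063, -0.0], [-0.0, -0.0, -1.0]]
contact_force: [-0.2, -0.9, -1.1]
gripper_width: 0.0435
finger_force: 25.0
clock: 28.8
tool_pos: [0.6089, 0.0488, 0.0271]
ee_rot: [[-0.063, 0.998, 0.0], [0.998, 0.063, 0.0], [0.0, 0.0, -1.0]]
contact_force: [-0.5, 0.2, 0.2]
gripper_width: 0.0699
finger_force: 0.0
clock: 29.42
tool_pos: [0.6111, 0.0486, 0.2114]
ee_rot: [[-0.063, 0.998, 0.007], [0.998, 0.063, 0.002], [0.001, 0.007, -1.0]]
contact_force: [0.2, 0.1, 0.5]
gripper_width: 0.0752
finger_force: 0.0
clock: 30.05
tool_pos: [0.4903, 0.3183, 0.2062]
ee_rot: [[-0.063, 0.998, -0.001], [0.998, 0.063, -0.001], [-0.001, -0.001, -1.0]]
contact_force: [0.2, -0.0, -0.5]
gripper_width: 0.0753
finger_force: 0.0
red 131 87 [ 0.6175 -0.101   0.0744] 0.38 off mm [-0.4  0.1]
silver 130 82 [ 0.6124 -0.0252  0.0614] 0.2 off mm [-0.8  0.9]
blue 127 74 [0.6079 0.0495 0.0482] 0.32 off mm [-0.7  1. ]
gold 124 77 [0.6024 0.1245 0.0345] 0.23 off mm [-1.3  1. ]
core 103 101 [ 0.4484 -0.0846  0.0452] 1.06 off mm [ 1.4 -1.2]
```

View pics/t9.png

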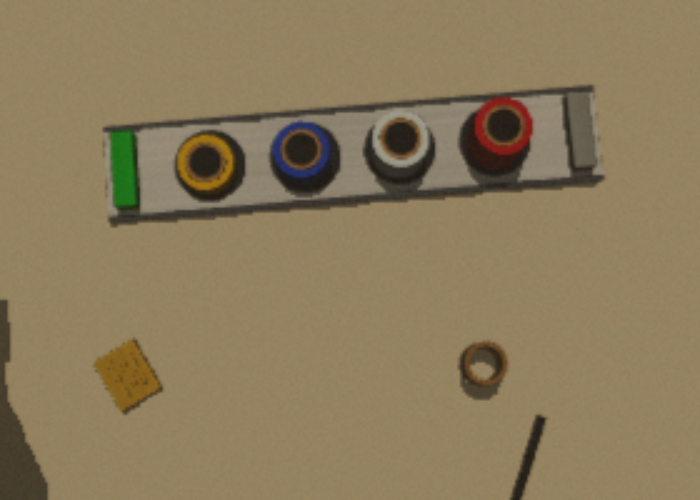

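View pics/s9.png

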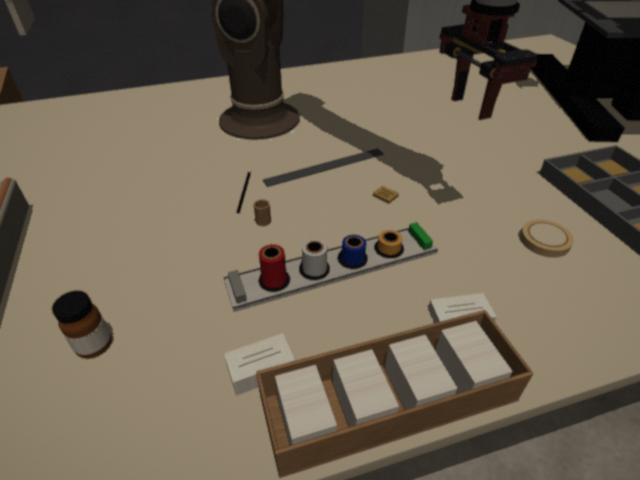

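Both views show all four rolls upright on their pads in the right order from the green block (top crop: gold (206,163), blue (303,152), silver (400,140), red (503,127)). They're within 2 mm of centre, the core is undisturbed, and the gripper is clear.

```bash
python3 -c "
from bench import bot
print(bot.sign_off())"
```

```text
the job is handed in; nothing more can be done
None
```

Job handed in at about 30 s of the 104 s: gold, blue, silver and red stand upright on their pads in order from the green block, each measured within about 2 mm of its pad centre, and the core still stands where it was; the sign-off gave no verdict.

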